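# Refit the tapered key of a drinks dispenser tap

## Robot

A 6-joint arm with a two-finger parallel gripper is mounted at the origin on the work surface. World frame = base frame: x ahead of the robot, y to its left, z up, the work surface at z = 0. Lengths are in m, angles in rad, forces in N, time in s.
With the tool pointing down it reaches from about 0.35 to 0.775 m from the base axis. Payload 5.5 kg.
Tool frame: the origin (TCP) lies at the very end of the fingers, on their centre line; the grasp point (between the pads) lies tcp_to_grasp behind it (tcp_to_grasp is the distance from the TCP to the grasp point, in m); x points along the fingers, y is the direction in which the jaws open and shut, and the axes are right-handed (so a half turn about x gives the same grasp; the last joint's range is limited). The gripper opens to 85 mm and grips with 20 to 120 N. Pads are 22 mm wide; open, the fingers measure 114 mm over their backs; the gripper's body (76 mm by 85 mm) begins 54 mm behind the grasp point. The pads swing forward as they close: fully open they stand 13 mm farther back than shut.
Start: joints at [1.058, 0.313, 0.046, 1.304, 0, 1.431], TCP at [0.209, 0.536, 0.231] pointing down, gripper open.
Joint ranges: [-2.76, 2.76], [-0.86, 1.69], [-1.03, 1.26], [-2.2, 2.34], [-1.47, 1.5], [-3.14, 3.14]. Speed limits (rad/s): [2.57, 2.57, 3.14, 3.14, 3.14, 3.14].

## Interface

Orientations are given as a unit quaternion [x, y, z, w].
In Python, from bench import move_to, servo_line, goto_joints, command_gripper, dwell, ik, camera, Unreachable, hand_in, read_clock, read_joints, read_qd, read_joint_efforts, read_position, read_ee_rot, read_wrist_force, read_ft_torque, read_finger_gap, tcp_to_grasp gives the robot as it stands. Calls block until the motion is done:
- move_to(position, orientation): joint-space move of the TCP to a pose.
- servo_line(position, vel=0.15, rotation=None): straight line of the TCP; rotation=None keeps the orientation; vel is the mean speed in m/s.
- goto_joints(angles): joint-space move.
- command_gripper(opening): finger opening in m; the grip force is fixed at half the most; returns when the fingers have stopped.
- dwell(seconds).
- ik(position, orientation): joint angles nearest the present ones, or None.
- camera(name): name is "side" or "top" or "wrist"; returns a dict with "color" (420x560x3 uint8, blue, green, red), "fx", "fy", "cx", "cy" (pixels), "rvec" (rotation vector, rad) and "tvec" (3), from world to camera coordinates, as OpenCV has them; the wrist camera has in their place "T_tool_cam" (4x4, takes a point from camera to tool coordinates, whose origin is the TCP and whose axes are the tool frame's). Camera axes: x right, y down, z forward; pixel columns grow to the right and rows downward; lengths in m; the calibration is good to about 2 mm. The wrist camera is an equidistant fisheye: a pixel r from the principal point sees the ray r / f radians off the axis. A picture is of the moment at which its call begins: read the wrist's pose just before it. There is no depth.
A pose or a line that the arm cannot do raises Unreachable and nothing moves.
- hand_in(): hands the job in, once; it reports no verdict.
Readings, each from a call of its own:
- read_clock(): time.
- read_joints(): joint angles.
- read_qd(): joint speeds.
- read_joint_efforts(): joint torques, N m.
- read_position(): TCP position.
- read_ee_rot(): TCP orientation.
- read_wrist_force(): force on the tool from outside, world axes, zero at the start.
- read_ft_torque(): the same for the moment, N m.
- read_finger_gap(): finger opening in m.
Only numpy, scipy, OpenCV 4.12 (cv2) and the standard library are available. Lean on these libraries where they do the work, as an engineer would, in place of code of your own. Each camera call takes 0.05 s, during which the arm holds its last target. There are 200 camera calls.

## Task

Take the brass tap key with the flat wooden handle out of the drying rack and set it upright in the tap of the drinks dispenser, handle in line with the spout (tap open). Then press it firmly down while turning it a quarter turn, until the tapered plug has gone fully home and sinks no further, handle square across the spout (tap shut), and set it with a last firm press of about 15 N for a second. Never press with more than 20 N; let go of the key there and leave everything else undisturbed.

Things in the scene. Friction and masses are not known exactly. Their poses are not given: they have to be found in the camera images.
- key: tap key, one piece: brass tapered plug pointing down, brass collar, stem, flat dark red wooden handle; about 0.16 kg. Origin: centre of the collar's underside; z up along the plug. Collar 34 mm across, 4 mm thick; plug 48 mm long below the origin, radius 11.5 mm at the collar, 7.5 mm near its blunt end. Starts upright in one of the rack's two holes, collar on the rack's top
- key_handle (a point): centre of the key's wooden handle, where to grip it, 31 mm above the key's origin; axes as the key's: x along the handle (48 mm), y through its thickness (11 mm). The handle spans 18 to 44 mm above the key's origin; below it a stem 12 mm across
- tap_rim (a point): centre of the tap's open mouth (25 mm across), level with its rim, 103 to 115 mm above the counter; the tapered hole goes straight down. The tap is an upright round brass housing, 43 mm across. How deep the taper sits inside differs and cannot be seen: with the plug home the key's collar stands 2 to 12 mm above the rim
- tap_hole (a point): point on the tap's axis 18 mm below the rim, amid four white sprung jaws that line the taper. The plug drops in freely until 5 to 6 mm short of home, where the jaws grip it. Pressed straight down it sticks by friction some 3 mm short (20 N is seldom enough); while it is being turned (up to 0.6 N m) 8 to 17 N sinks it home in a quarter turn or so, twisting to and fro if need be; there it stops dead, and stays
- dispenser: drinks dispenser, fixed: glass jar 170 mm across, wooden foot and lid, top 141 to 153 mm high; brass tap on a level pipe. Origin straight below the tap's axis, 115 mm under its rim (0 to 12 mm below the counter's top); x points from the tap to the jar (jar axis 190 mm along x), the spout points to -x. Tap open: key handle along this x; shut: handle along this y (either way round). A steel tray 120 by 290 mm, at most 22 mm high, lies below the tap
- tap (a joint): how far the tap's white lining (the tapered hole) is pushed down in its stiff rubber mount, in m: 1 mm for every 40 N on it, so a press of 15 N gives about 0.0004; 0 at rest; too much would crack the jar's neck
- tap_spout (a point): the bend of the brass spout, 25 mm below the rim's height, 46 mm from the tap's axis
- rack: drying rack, fixed: light wooden block 80 mm (x) by 170 mm (y) by 44 to 56 mm high (it varies) with two 28 mm holes, 52 mm deep, 45 mm either side of its middle along y; origin 56 mm below the centre of its top
- stopper: bottle stopper, not wanted: cork plug with a steel ball head 28 mm across, 42 mm tall above its collar; stands in the rack's other hole. Origin at its collar's underside
- taster: small glass, 44 mm across, 55 mm high, on the tray about 110 mm beside the tap; origin at the centre of its underside
- tumbler: glass tumbler, 76 mm across, 85 mm high, at the left side; origin at its underside
- bowl: white bowl, 130 mm across, 50 mm high, at the right side; origin at its underside
- olives: green jar, 68 mm across, 100 mm high, at the right; origin at its underside
- spice: small amber jar, 44 mm across, 85 mm high, at the right; origin at its underside
- wine: dark wine bottle, 74 mm across, 240 mm high, at the left; origin at its underside
- spoon: steel spoon, 170 mm long, lying at the left; origin at its middle
- seat (a joint): how far the small disc at the bottom of the hole is pushed down by the plug's end, in m: 0 free, 0.0025 when the plug is fully home and stops dead (light spring, 1 N)

How it is judged:
By the outcome, as a careful person would: the job done as asked, in the order asked, and still so for the second after the job is handed in, with the robot touching nothing.
It also fails if it takes over 72 s, if anything falls off the work surface, if the arm or the gripper's body presses on something with over 40 N, if the wrist force passes 120 N, or if a joint passes its speed limit or range.

## Working session

There is one attempt and no reset: what is moved stays moved. The work goes in short steps, each a Python script; the robot and the scene stay as the last script left them, time stands still between calls to the robot, and variables do not carry over. Pictures are saved under pics/ and viewed, about 8 in all and at most 12, crops included, and the job is handed in when it is done.

```bash
ls; mkdir -p pics; cat > h.py <<'E'
import numpy as np, cv2
from bench import *
from scipy.spatial.transform import Rotation as R
def ray(c,u,v):
    Rm=cv2.Rodrigues(np.array(c["rvec"],float))[0]; t=np.array(c["tvec"],float).ravel()
    d=np.array([(u-c["cx"])/c["fx"],(v-c["cy"])/c["fy"],1.])
    return -Rm.T@t, Rm.T@d
def onz(c,u,v,z):
    o,d=ray(c,u,v); return o+d*(z-o[2])/d[2]
def tri(rs):
    A=np.zeros((3,3));b=np.zeros(3)
    for o,d in rs:
        d=d/np.linalg.norm(d);P=np.eye(3)-np.outer(d,d);A+=P;b+=P@o
    p=np.linalg.solve(A,b)
    return p,[np.linalg.norm(np.cross(p-o,d/np.linalg.norm(d))) for o,d in rs]
def proj(c,p):
    return cv2.projectPoints(np.array(p,float).reshape(-1,3),np.array(c["rvec"],float),np.array(c["tvec"],float),np.array([[c["fx"],0,c["cx"]],[0,c["fy"],c["cy"]],[0,0,1.]]),None)[0].reshape(-1,2)
E
python3 - <<'E'
from h import *
import pickle
for n in ("top","side"):
    c=camera(n); cv2.imwrite(f"pics/{n}.png",c["color"]); pickle.dump(c,open(n+".pkl","wb"))
    o,d=ray(c,c["cx"],c["cy"]); print(n,c["fx"],c["cx"],c["cy"],o,d)
print(tcp_to_grasp, read_ee_rot(), read_position(), read_clock(),read_finger_gap())
E
```

```text
pics
top 434.46548163441224 282.2332792349075 206.19928005637308 [0.35770585 0.00958626 1.29070739] [ 0.05932799 -0.01423609 -0.99813703]
side 389.34677637655335 275.17842859981323 208.3048538554294 [ 0.3304966  -1.05784535  0.68813714] [ 0.07405259  0.86790904 -0.49117218]
0.0187 [ 0.13049375  0.6950474  -0.1316233   0.69466236] [0.20923792 0.53509304 0.23047699] 0.1 0.08525275461683912
```

View pics/top.png

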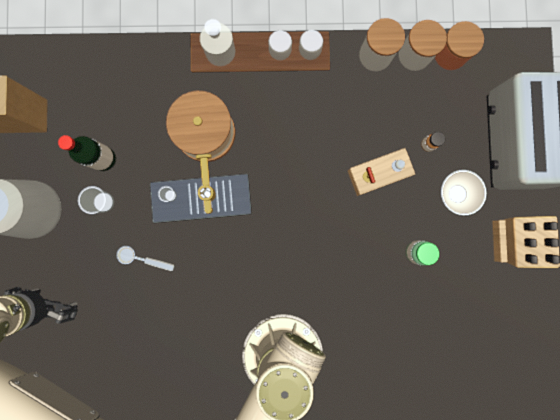

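View pics/side.png

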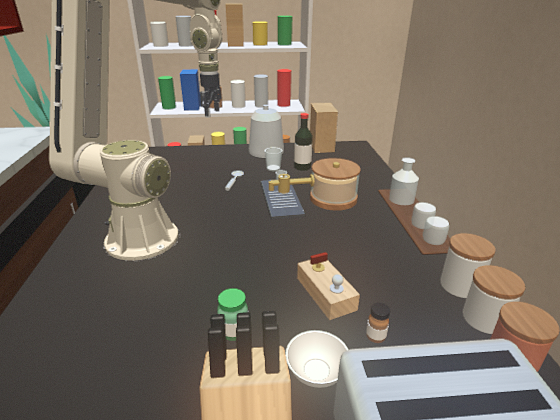

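Top view: key in the rack at about (369,175), stopper at (398,165), tap at (206,194), jar lid centre at about (198,122). The side view agrees. Next I'll get coarse positions and then take wrist close-ups.

```bash
python3 - <<'E'
from h import *
import pickle
t=pickle.load(open("top.pkl","rb"));s=pickle.load(open("side.pkl","rb"))
def red(c,box):
    x0,y0,x1,y1=box;im=c["color"][y0:y1,x0:x1].astype(int)
    m=(im[...,2]>1.8*im[...,1])&(im[...,2]>60)&(im[...,2]>1.8*im[...,0])
    v,u=np.nonzero(m);P=np.c_[u+x0,v+y0].astype(float);print(len(P),P.mean(0),P.min(0),P.max(0));return P
a=red(t,(355,160,385,190));b=red(s,(300,245,340,275))
p,e=tri([ray(t,*a.mean(0)),ray(s,*b.mean(0))]);print("handle",p,e)
tap,e=tri([ray(t,206,193),ray(s,284,175)]);print("tap",tap,e)
print("tap z.11",onz(t,206,193,.11),"lid",onz(t,198,122,.147))
# rack top by wood mask corners
im=t["color"];sub=cv2.resize(np.hstack([im[140:220,340:440],im[140:220,150:250]]),None,fx=4,fy=4,interpolation=cv2.INTER_CUBIC);cv2.imwrite("pics/crop.png",sub)
yaw=R.from_quat(read_ee_rot()).as_matrix();print(yaw)
c=camera("wrist");print(c["T_tool_cam"],c["fx"],c["cx"],c["cy"])
# go above handle, well above
def q(ang): # tool x down, y at angle ang
    x=np.array([0,0,-1.]);y=np.array([np.cos(ang),np.sin(ang),0]);return R.from_matrix(np.c_[x,y,np.cross(x,y)]).as_quat()
for name,P in(("key",p),("tap",tap)):
  for ang in np.arange(-180,180,30): 
    r=[ik([P[0],P[1],z],q(np.radians(ang))) for z in (.15,.30)]
    print(name,ang,[None if k is None else np.round(k,2) for k in r])
E
```

```text
61 [370.37704918 174.62295082] [367. 167.] [374. 182.]
135 [318.56296296 257.47407407] [311. 252.] [327. 263.]
handle [ 0.51254527 -0.25628456  0.08336856] [np.float64(0.0010755734168151373), np.float64(0.0010755734168149916)]
tap [0.46837277 0.1992651  0.11115513] [np.float64(0.0008231480562775904), np.float64(0.0008231480562775312)]
tap z.11 [0.46765586 0.19949991 0.11      ] lid [0.65422826 0.21315126 0.147     ]
[[-8.31175164e-04  3.64266192e-01  9.31294503e-01]
 [-1.46882150e-03  9.31293375e-01 -3.64267061e-01]
 [-9.99998576e-01 -1.67067512e-03 -2.39025911e-04]]
[[ 8.54855064e-04 -2.97174117e-01  9.54822922e-01 -1.42042386e-01]
 [ 9.99999404e-01 -3.94773070e-04 -1.01816878e-03 -1.55149743e-04]
 [ 6.79511785e-04  9.54823224e-01  2.97173602e-01 -7.57460472e-02]
 [ 0.00000000e+00  0.00000000e+00  0.00000000e+00  1.00000000e+00]] 325.19226210127806 280.31992830878283 206.74615979309712
key -180 [array([-0.6 ,  0.34, -0.11,  1.11,  0.  , -2.17]), array([-0.6 ,  0.3 ,  0.2 ,  1.47,  0.  , -2.17])]
key -150 [array([-0.6 ,  0.34, -0.11,  1.11,  0.  , -2.7 ]), array([-0.6 ,  0.3 ,  0.2 ,
[... 1723 characters left out ...]
7,  0.  ,  2.34]), array([0.24, 0.17, 0.03, 1.43, 0.  , 2.34])]
tap 0 [array([ 0.24,  0.23, -0.27,  1.07,  0.  ,  1.82]), array([0.24, 0.17, 0.03, 1.43, 0.  , 1.82])]
tap 30 [array([ 0.24,  0.23, -0.27,  1.07,  0.  ,  1.29]), array([0.24, 0.17, 0.03, 1.43, 0.  , 1.29])]
tap 60 [array([ 0.24,  0.23, -0.27,  1.07,  0.  ,  0.77]), array([0.24, 0.17, 0.03, 1.43, 0.  , 0.77])]
tap 90 [array([ 0.24,  0.23, -0.27,  1.07,  0.  ,  0.24]), array([0.24, 0.17, 0.03, 1.43, 0.  , 0.24])]
tap 120 [array([ 0.24,  0.23, -0.27,  1.07,  0.  , -0.28]), array([ 0.24,  0.17,  0.03,  1.43,  0.  , -0.28])]
tap 150 [array([ 0.24,  0.23, -0.27,  1.07,  0.  , -0.8 ]), array([ 0.24,  0.17,  0.03,  1.43,  0.  , -0.8 ])]
```

View pics/crop.png

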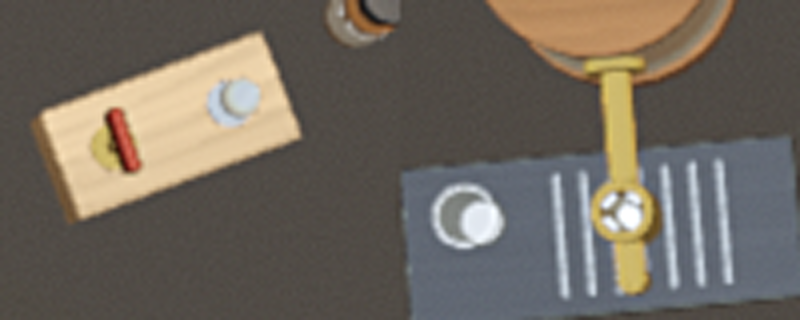

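```bash
cat >> h.py <<'E'
def q(ang): # tool x down, tool y at world angle ang (deg)
    a=np.radians(ang);x=np.array([0,0,-1.]);y=np.array([np.cos(a),np.sin(a),0]);return R.from_matrix(np.c_[x,y,np.cross(x,y)]).as_quat()
def wshot(f=None):
    p=np.array(read_position());Rm=R.from_quat(read_ee_rot()).as_matrix();c=camera("wrist")
    T=np.eye(4);T[:3,:3]=Rm;T[:3,3]=p;c["T"]=T@np.array(c["T_tool_cam"])
    if f: cv2.imwrite(f"pics/{f}.png",c["color"]);import pickle;pickle.dump(c,open(f+".pkl","wb"))
    return c
def wray(c,u,v):
    a=(u-c["cx"])/c["fx"];b=(v-c["cy"])/c["fy"];th=np.hypot(a,b);k=np.sin(th)/th if th>1e-9 else 1
    return c["T"][:3,3],c["T"][:3,:3]@np.array([a*k,b*k,np.cos(th)])
def wproj(c,P):
    p=np.linalg.inv(c["T"])@np.r_[P,1];r=np.hypot(p[0],p[1]);th=np.arctan2(r,p[2])
    return np.array([c["cx"]+c["fx"]*th*p[0]/r,c["cy"]+c["fy"]*th*p[1]/r])
def won(c,u,v,z):
    o,d=wray(c,u,v);return o+d*(z-o[2])/d[2]
E
python3 - <<'E'
from h import *
t=np.array([.468,.199]);k=np.array([.5125,-.2563])
move_to([*(t+[0,.0]),.26],q(94));wshot("t1")
move_to([*(t+[-.07,.0]),.26],q(94));wshot("t2")
move_to([*(k),.24],q(108));wshot("k1")
move_to([*(k+[-.05,0.03]),.24],q(108));wshot("k2")
print(read_clock())
ims=[cv2.imread(f"pics/{n}.png") for n in("t1","t2","k1","k2")]
o=np.vstack([np.hstack(ims[:2]),np.hstack(ims[2:])]);cv2.imwrite("pics/w4.png",cv2.resize(o,(800,600),interpolation=cv2.INTER_AREA))
E
```

```text
4.3583
```

View pics/w4.png

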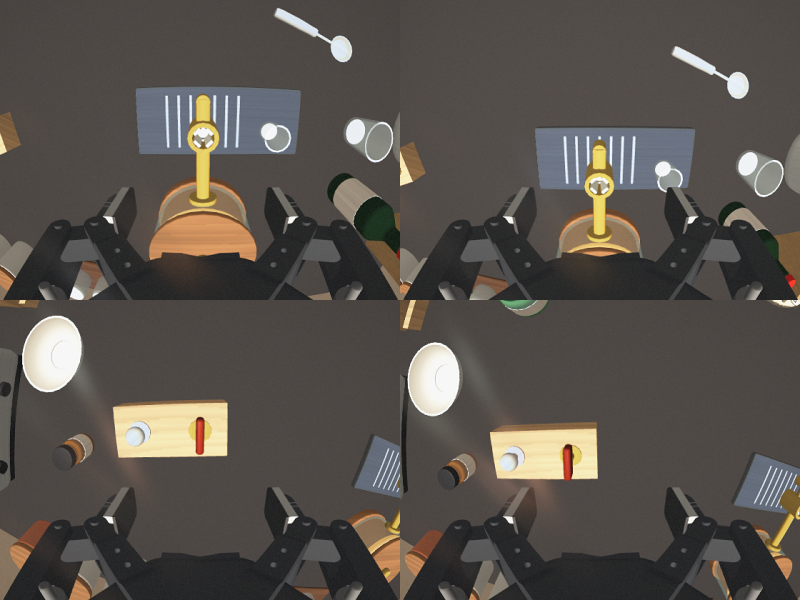

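The wrist views show the tap ring at about (284,193) in t1 and (279,259) in t2, full resolution, and the red handle in k1 and k2. I'll measure these with masks and check on an enlarged crop.

```bash
python3 - <<'E'
from h import *
import pickle
C={n:pickle.load(open(n+".pkl","rb")) for n in("t1","t2","k1","k2")}
cen={"t1":(284,193),"t2":(279,259),"k1":(278,190),"k2":(234,222)}
out=[]
res={}
for n,(u,v) in cen.items():
    c=C[n];hw=45;x0,y0=u-hw,v-hw;im=c["color"][y0:v+hw,x0:u+hw];h=im.astype(int);B,G,Rr=h[...,0],h[...,1],h[...,2]
    big=cv2.resize(im,(390,290*390//390+100),interpolation=cv2.INTER_CUBIC)
    if n[0]=="t":
        m=((Rr-B>50)&(G-B>30)).astype(np.uint8)
        cs,hi=cv2.findContours(m,cv2.RETR_CCOMP,cv2.CHAIN_APPROX_NONE)
        holes=[k for k,hh in zip(cs,hi[0]) if hh[3]>=0 and len(k)>15]
        k=max(holes,key=cv2.contourArea);e=cv2.fitEllipse(k);print(n,"hole",np.array(e[0])+[x0,y0],e[1],e[2]);res[n]=np.array(e[0])+[x0,y0]
        cv2.drawContours(big,[ (k*390/90).astype(int)],-1,(255,0,255),1)
    else:
        m=((Rr>1.8*G)&(Rr>60)&(Rr>1.8*B)).astype(np.uint8)
        vv,uu=np.nonzero(m);mr=cv2.minAreaRect(np.c_[uu,vv].astype(np.float32));print(n,len(uu),np.array([uu.mean()+x0,vv.mean()+y0]),mr)
        res[n]=np.array([uu.mean()+x0,vv.mean()+y0])
        cv2.polylines(big,[(cv2.boxPoints(mr)*390/90).astype(int)],True,(255,0,255),1)
    out.append(cv2.resize(big,(400,300)))
cv2.imwrite("pics/c4.png",np.vstack([np.hstack(out[:2]),np.hstack(out[2:])]))
print("tap",tri([wray(C[n],*res[n]) for n in("t1","t2")]))
print("key",tri([wray(C[n],*res[n]) for n in("k1","k2")]))
for n in("t1","t2"): print(won(C[n],*res[n],.109))
E
```

```text
t1 hole [284.0809288  191.86078644] (28.781522750854492, 30.59087371826172) 90.68838500976562
t2 hole [278.41960907 259.01347733] (24.278532028198242, 28.189746856689453) 91.54716491699219
k1 543 [279.29281768 190.13627993] ((46.241737365722656, 44.52247619628906), (10.934374809265137, 51.128047943115234), 1.7357046604156494)
k2 535 [234.14018692 227.34018692] ((45.0, 50.0), (50.0, 12.0), 90.0)
tap (array([0.46915519, 0.20265823, 0.10549086]), [np.float64(7.639632387970075e-05), np.float64(7.639632387966509e-05)])
key (array([ 0.51373092, -0.25678277,  0.08251573]), [np.float64(0.00017898325200884155), np.float64(0.0001789832520089382)])
[0.46824501 0.20263221 0.109     ]
[0.46740451 0.2024827  0.109     ]
```

View pics/c4.png

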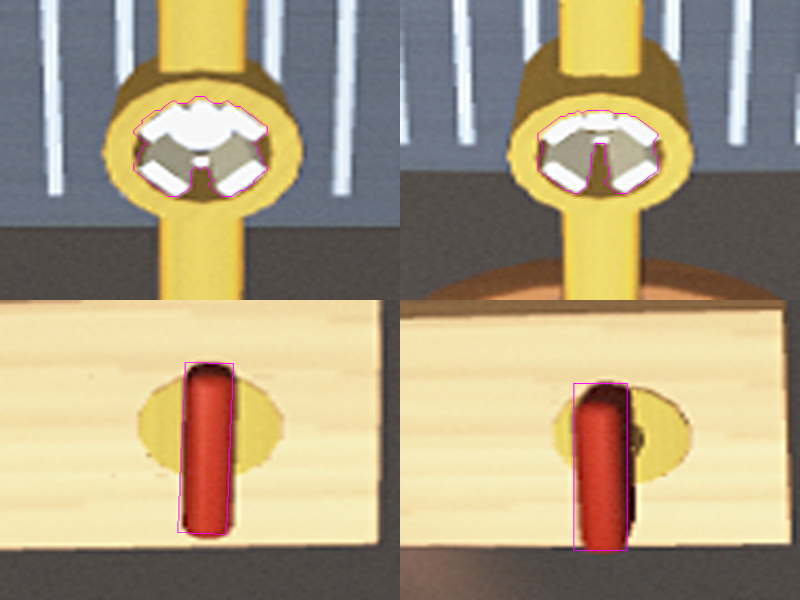

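Overlay: the mouth contour and the ring's bright face agree on a centre at about (284.3,192) in t1 and (278.7,259) in t2. The handle boxes in k1 and k2 are good. Next come the yaw angles, then the grasp.

```bash
python3 - <<'E'
from h import *
import pickle
C={n:pickle.load(open(n+".pkl","rb")) for n in("t1","t2","k1","k2")}
def line(c,rows,cols,mask,z):
    im=c["color"].astype(int);B,G,Rr=im[...,0],im[...,1],im[...,2]
    m=mask(B,G,Rr);P=[]
    for r in rows:
        u=np.nonzero(m[r,cols[0]:cols[1]])[0]
        if len(u)>3:P.append(won(c,cols[0]+(u.min()+u.max())/2,r,z)[:2])
    P=np.array(P);d=np.linalg.svd(P-P.mean(0))[2][0]
    return np.degrees(np.arctan2(d[1],d[0]))%180,P.mean(0),len(P)
yel=lambda B,G,Rr:(Rr-B>50)&(G-B>30)&(Rr>150)
red=lambda B,G,Rr:(Rr>1.8*G)&(Rr>90)&(Rr>1.8*B)
print("pipe",line(C["t1"],range(218,262),(255,315),yel,.092),line(C["t2"],range(283,310),(250,310),yel,.092))
print("spout t1",line(C["t1"],range(140,165),(255,315),yel,.088))
ka=line(C["k1"],range(172,206),(262,300),red,.093);print("handle",ka,line(C["k2"],range(210,245),(205,245),red,.093))
a=ka[0]+90; a=a-180 if a>180 else a
k=np.array([.5135,-.2567])
move_to([*k,.15],q(a)); print("ang",a)
servo_line([*k,.0825-.0187],vel=.06)
print(read_wrist_force(),read_clock())
command_gripper(.0); dwell(.2)
print(read_finger_gap(),read_wrist_force(),read_position(),read_clock())
E
```

```text
pipe (np.float64(3.430222511371139), array([0.52360543, 0.20646955]), 44) (np.float64(4.713154224004585), array([0.52284964, 0.20688342]), 27)
spout t1 (np.float64(3.9877957948142133), array([0.43379498, 0.2002749 ]), 25)
handle (np.float64(16.008454534443846), array([ 0.50987044, -0.25788749]), 34) (np.float64(17.036858531166214), array([ 0.50928615, -0.25729183]), 35)
ang 106.00845453444384
[-0.00434295 -0.82611404 -0.24315697] 6.45
0.01010981900931904 [1.0225726  0.90842351 1.38674571] [ 0.51358784 -0.25669767  0.0639327 ] 7.3167
```

```bash
python3 - <<'E'
from h import *
p=np.array(read_position())
servo_line([p[0],p[1],.16],vel=.1); print(read_wrist_force(),read_finger_gap())
f0=read_wrist_force()
servo_line([p[0],p[1],.25],vel=.2)
T=[.4685,.2026]
move_to([*T,.25],q(94.0)); 
servo_line([*T,.19],vel=.1); dwell(.2)
print(read_wrist_force(),read_ft_torque(),read_finger_gap(),read_position(),read_clock())
c=wshot("h1");s=camera("side");t=camera("top")
u=cv2.resize(c["color"][190:400,180:380],(400,420),interpolation=cv2.INTER_CUBIC)
ss=cv2.resize(s["color"][120:220,240:335],(400,420),interpolation=cv2.INTER_CUBIC)
cv2.imwrite("pics/h1c.png",np.hstack([u,ss]))
E
```

```text
[-0.67980847  0.20576959 -2.66358787] 0.010084637107050312
[ 0.48415761  0.08832189 -0.86234852] [-0.01609097 -0.0177068  -0.06743419] 0.009969564535401071 [0.46902014 0.20271453 0.19078421] 11.6667
```

View pics/h1c.png

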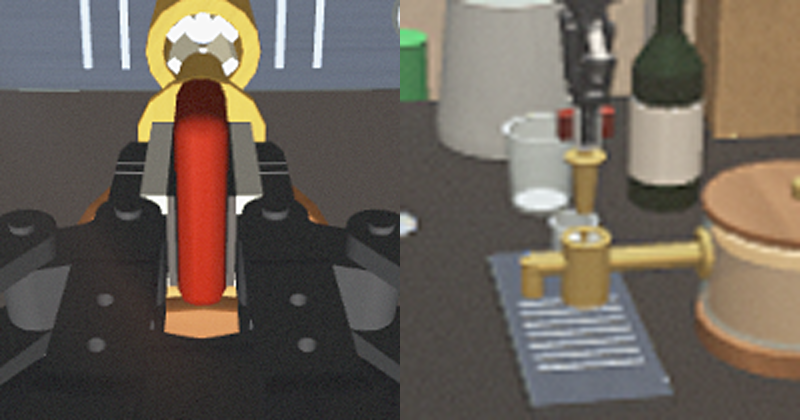

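The wrist and side views show the key upright in the pads, with the plug laterally centred over the mouth. I'll lower it slowly under force watch.

```bash
cat >> h.py <<'E'
def F(n=4):
    a=[]
    for _ in range(n): a.append(read_wrist_force());dwell(.015)
    return np.mean(a,0)
E
python3 - <<'E'
from h import *
b=F(8);np.save("b.npy",b);print("base",b,read_clock())
xy=np.array([.4685,.2026]);z=.172
servo_line([*xy,z],vel=.06)
while z>.118:
    z-=.002 if z>.15 else .001
    servo_line([*xy,z],vel=.04)
    f=F(3)-b
    if np.hypot(*f[:2])>1.5: xy+=np.clip(f[:2]*.0002,-.0008,.0008)
    if abs(f[2])>.5 or np.hypot(*f[:2])>1: print(round(z,4),f.round(2),xy.round(4),round(read_position()[2],4))
    if f[2]>5: break
print("end",z,read_position(),read_ft_torque(),read_clock(),read_finger_gap())
E
```

```text
base [ 0.1845109  -0.01540556 -1.27159395] 11.95
0.17 [-0.45  0.01 -0.75] [0.4685 0.2026] 0.1702
0.156 [ 0.06  1.08 -0.07] [0.4685 0.2026] 0.156
0.154 [0.43 1.79 0.37] [0.4686 0.203 ] 0.154
0.152 [0.25 1.51 0.52] [0.4686 0.2033] 0.152
0.15 [ 0.72  1.45 -1.53] [0.4688 0.2036] 0.1498
0.149 [ 0.79 -0.42 -0.77] [0.4688 0.2036] 0.1489
0.148 [ 1.23 -0.59  0.11] [0.4688 0.2036] 0.148
0.147 [ 1.31 -0.83 -0.06] [0.469  0.2034] 0.147
0.146 [ 1.52 -1.09  0.53] [0.4693 0.2032] 0.146
0.145 [1.67 0.13 0.21] [0.4697 0.2032] 0.1449
0.142 [1.14 0.65 0.01] [0.4697 0.2032] 0.142
0.141 [1.25 0.8  0.25] [0.4697 0.2032] 0.141
0.14 [ 0.96  0.43 -0.02] [0.4697 0.2032] 0.14
0.139 [1.75 0.93 1.04] [0.47   0.2034] 0.1391
0.138 [ 1.91 -0.14  0.9 ] [0.4704 0.2034] 0.138
0.137 [1.42 0.47 0.63] [0.4704 0.2034] 0.1369
0.136 [0.95 0.3  1.35] [0.4704 0.2034] 0.136
0.135 [ 0.7  -0.27  5.08] [0.4704 0.2034] 0.1353
end 0.13499999999999995 [0.47048214 0.20334898 0.13528377] [ 0.00330468 -0.08153596 -0.01901672] 20.2 0.010135953854447615
```

```bash
cat >> h.py <<'E'
def turn(a0,a1,xy,z,b,target,step=4,kp=2.5e-5):
    n=int(np.ceil(abs(a1-a0)/step));log=[]
    for a in np.linspace(a0,a1,n+1)[1:]:
        servo_line([*xy,z],vel=.03,rotation=q(a))
        f=F(2)-b
        z-=np.clip(kp*(target-f[2]),-.0004,.0003)
        if np.hypot(*f[:2])>2: xy=xy+np.clip(f[:2]*.0001,-.0004,.0004)
        p=read_position();log.append(f[2])
        print(round(a,1),f.round(1),"Mz",round(read_ft_torque()[2],2),"zc",round(z*1e3,2),"z",round(p[2]*1e3,2),xy.round(4),round(read_clock(),2))
        if f[2]>17.5: print("HIGH"); z+=.0003; servo_line([*xy,z],vel=.03)
    return xy,z
E
python3 - <<'E'
from h import *
b=np.load("b.npy")
xy,z=turn(94,120,np.array([.4704,.2034]),.1350,b,11,step=4)
np.save("st.npy",[*xy,z])
E
```

```text
97.7 [0.  0.3 4.7] Mz 0.05 zc 134.84 z 135.1 [0.4704 0.2034] 20.48
101.4 [ 0.7 -0.   5.8] Mz 0.09 zc 134.71 z 134.91 [0.4704 0.2034] 20.77
105.1 [0.4 0.2 5.4] Mz 0.03 zc 134.57 z 134.75 [0.4704 0.2034] 21.05
108.9 [ 0.5 -0.4  6.1] Mz 0.1 zc 134.45 z 134.61 [0.4704 0.2034] 21.33
112.6 [ 0.2 -0.4  5.6] Mz -0.01 zc 134.31 z 134.49 [0.4704 0.2034] 21.62
116.3 [ 0.4 -0.4  5.9] Mz 0.1 zc 134.19 z 134.34 [0.4704 0.2034] 21.9
120.0 [ 0.1 -0.6  6.3] Mz 0.03 zc 134.07 z 134.25 [0.4704 0.2034] 22.18
```

```bash
python3 - <<'E'
from h import *
b=np.load("b.npy");*xy,z=np.load("st.npy")
xy,z=turn(120,160,np.array(xy),z,b,13,step=3,kp=5e-5)
np.save("st.npy",[*xy,z])
E
```

```text
122.9 [ 0.5 -0.8  6.1] Mz 0.04 zc 133.77 z 134.18 [0.4704 0.2034] 22.47
125.7 [ 0.1 -0.6  7.5] Mz 0.05 zc 133.49 z 134.02 [0.4704 0.2034] 22.75
128.6 [-0.5 -0.6  7.8] Mz 0.04 zc 133.23 z 133.89 [0.4704 0.2034] 23.03
131.4 [ 0.3 -1.2  9.1] Mz 0.08 zc 133.04 z 133.73 [0.4704 0.2034] 23.32
134.3 [-0.3 -1.   9.5] Mz 0.06 zc 132.86 z 133.63 [0.4704 0.2034] 23.6
137.1 [-0.4 -1.   9.6] Mz 0.07 zc 132.7 z 133.49 [0.4704 0.2034] 23.88
140.0 [-0.8 -0.9 10.5] Mz 0.08 zc 132.57 z 133.37 [0.4704 0.2034] 24.17
142.9 [-1.4 -0.6  9.7] Mz 0.05 zc 132.41 z 133.26 [0.4704 0.2034] 24.45
145.7 [-0.4 -1.1 10.6] Mz 0.11 zc 132.29 z 133.16 [0.4704 0.2034] 24.73
148.6 [-0.2 -1.1 10.6] Mz 0.03 zc 132.17 z 133.03 [0.4704 0.2034] 25.02
151.4 [-0.3 -0.7 11.1] Mz 0.06 zc 132.07 z 132.96 [0.4704 0.2034] 25.3
154.3 [-0.9 -1.2 10.9] Mz 0.03 zc 131.97 z 132.88 [0.4704 0.2034] 25.58
157.1 [-0.6 -0.9 10.5] Mz 0.12 zc 131.84 z 132.76 [0.4704 0.2034] 25.87
160.0 [-1.5 -1.2 12.1] Mz 0.13 zc 131.8 z 132.67 [0.4704 0.2034] 26.15
```

```bash
python3 - <<'E'
from h import *
b=np.load("b.npy");*xy,z=np.load("st.npy")
xy=np.array(xy)
for a0,a1 in((160,184),(184,150)):
    xy,z=turn(a0,a1,xy,z,b,14.5,step=4.5,kp=6e-5)
np.save("st.npy",[*xy,z])
E
```

```text
164.0 [-0.9 -1.2 10.5] Mz 0.16 zc 131.56 z 132.57 [0.4704 0.2034] 26.43
168.0 [-1.1 -0.9 11.7] Mz 0.14 zc 131.39 z 132.39 [0.4704 0.2034] 26.72
172.0 [-1.1 -0.2 11.7] Mz 0.23 zc 131.22 z 132.28 [0.4704 0.2034] 27.0
176.0 [-0.6 -1.2 12. ] Mz 0.17 zc 131.07 z 132.11 [0.4704 0.2034] 27.28
180.0 [-0.3 -0.7 11.7] Mz 0.12 zc 130.9 z 132.01 [0.4704 0.2034] 27.57
184.0 [-0.7 -0.9 11.5] Mz 0.18 zc 130.72 z 131.85 [0.4704 0.2034] 27.85
179.8 [-1.4 -0.2 12. ] Mz -0.21 zc 130.57 z 131.68 [0.4704 0.2034] 28.13
175.5 [-0.8 -1.4 12.6] Mz -0.13 zc 130.46 z 131.55 [0.4704 0.2034] 28.42
171.2 [-0.9 -0.6 11.5] Mz -0.18 zc 130.28 z 131.43 [0.4704 0.2034] 28.7
167.0 [-1.  -1.  12.4] Mz -0.23 zc 130.15 z 131.3 [0.4704 0.2034] 28.98
162.8 [-0.8 -1.1 13. ] Mz -0.12 zc 130.06 z 131.15 [0.4704 0.2034] 29.27
158.5 [-0.4 -1.  11.9] Mz -0.19 zc 129.91 z 131.02 [0.4704 0.2034] 29.55
154.2 [-1.6 -0.9 12.7] Mz -0.17 zc 129.8 z 130.88 [0.4704 0.2034] 29.83
150.0 [-1.1 -0.4 11.7] Mz -0.18 zc 129.63 z 130.74 [0.4704 0.2034] 30.12
```

```bash
python3 - <<'E'
from h import *
b=np.load("b.npy");*xy,z=np.load("st.npy")
xy=np.array(xy)
for a0,a1 in((150,184),(184,166)):
    xy,z=turn(a0,a1,xy,z,b,14.5,step=4.5,kp=5e-5)
np.save("st.npy",[*xy,z])
E
```

```text
154.2 [-1.2 -0.5 12.5] Mz 0.18 zc 129.53 z 130.67 [0.4704 0.2034] 30.4
158.5 [-0.7 -0.8 12.4] Mz 0.21 zc 129.43 z 130.6 [0.4704 0.2034] 30.68
162.8 [-1.2 -1.  12.6] Mz 0.22 zc 129.33 z 130.52 [0.4704 0.2034] 30.97
167.0 [-1.5 -0.9 12.7] Mz 0.16 zc 129.25 z 130.45 [0.4704 0.2034] 31.25
171.2 [-1.5 -0.9 14. ] Mz 0.13 zc 129.22 z 130.39 [0.4704 0.2034] 31.53
175.5 [-1.2 -0.7 12.6] Mz 0.22 zc 129.13 z 130.36 [0.4704 0.2034] 31.82
179.8 [-1.3 -1.  14.1] Mz 0.22 zc 129.1 z 130.35 [0.4704 0.2034] 32.1
184.0 [-1.5 -0.7 13.6] Mz 0.19 zc 129.06 z 130.33 [0.4704 0.2034] 32.38
179.5 [-1.4 -0.2 14.2] Mz -0.14 zc 129.04 z 130.31 [0.4704 0.2034] 32.67
175.0 [-2.4 -0.9 14.5] Mz -0.18 zc 129.04 z 130.28 [0.4702 0.2033] 32.95
170.5 [-0.6 -0.3 14.1] Mz -0.22 zc 129.02 z 130.29 [0.4702 0.2033] 33.23
166.0 [-0.7 -0.3 13. ] Mz -0.09 zc 128.94 z 130.31 [0.4702 0.2033] 33.52
```

z has stopped dead at about 130.3 mm through a further 40° of twisting at about 14 N. Now back to square, with the final press.

```bash
python3 - <<'E'
from h import *
b=np.load("b.npy");*xy,z=np.load("st.npy")
xy,z=turn(166,184,np.array(xy),z,b,14.5,step=4.5,kp=5e-5)
t=read_clock()
while read_clock()<t+2.2:
    f=F(4)-b; z-=np.clip(2.5e-5*(15-f[2]),-.0002,.0001); servo_line([*xy,z],vel=.03)
    print(f.round(1),round(read_position()[2]*1e3,2),round(read_clock(),2))
# unload gently to ~0
while f[2]>1.5:
    z+=min(.0002,f[2]*5e-5); servo_line([*xy,z],vel=.03); f=F(2)-b
print(f,read_ft_torque(),read_position(),R.from_quat(read_ee_rot()).as_matrix()[:2,1],read_clock())
np.save("st.npy",[*xy,z])
s=camera("side");c=wshot("f1")
u=cv2.resize(c["color"][190:400,180:380],(400,420),interpolation=cv2.INTER_CUBIC)
ss=cv2.resize(s["color"][120:220,240:335],(400,420),interpolation=cv2.INTER_CUBIC)
cv2.imwrite("pics/f1c.png",np.hstack([u,ss]))
E
```

```text
170.5 [-1.4 -0.4 14.5] Mz 0.16 zc 128.94 z 130.29 [0.4702 0.2033] 33.8
175.0 [-1.  -0.5 13.8] Mz 0.2 zc 128.91 z 130.28 [0.4702 0.2033] 34.08
179.5 [-1.6 -1.3 14.2] Mz 0.1 zc 128.89 z 130.29 [0.47   0.2032] 34.37
184.0 [-0.5 -0.7 13.8] Mz 0.15 zc 128.86 z 130.29 [0.47   0.2032] 34.65
[-0.7 -0.8 13.5] 130.26 34.97
[-0.9 -0.7 14.7] 130.26 35.28
[-1.3 -0.6 14.4] 130.26 35.6
[-0.8 -0.2 14.6] 130.25 35.92
[-0.7 -0.5 14.2] 130.27 36.23
[-1.3 -0.8 14.2] 130.22 36.55
[-1.4 -1.  14.9] 130.26 36.87
[4.50677937 0.89173084 1.45581016] [ 0.28513955 -1.24233086  0.16605161] [0.47037899 0.20327392 0.13068435] [-0.99756857 -0.06968999] 39.9833
```

View pics/f1c.png

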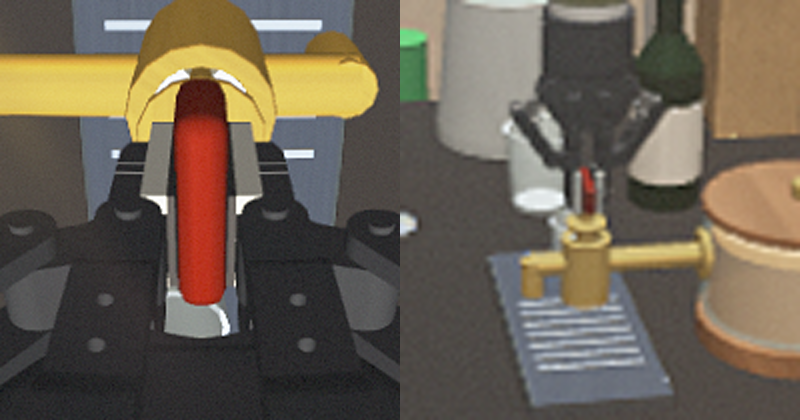

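The key sits in the tap with its handle square across the spout, and the collar is just above the rim. The z recovery of 0.4 mm on unloading matches the tap mount's spring. I'll null the side force, release, retreat and check.

```bash
python3 - <<'E'
from h import *
b=np.load("b.npy");*xy,z=np.load("st.npy");xy=np.array(xy)
for _ in range(6):
    f=F(3)-b; print(f.round(1))
    if np.hypot(*f[:2])<1.2 and abs(f[2])<1.5: break
    xy+=np.clip(f[:2]*6e-5,-.0003,.0003); z+=np.clip(f[2]*4e-5,-.0001,.0001); servo_line([*xy,z],vel=.03)
command_gripper(.035); dwell(.2); p=read_position(); print(p,F(3).round(1),read_finger_gap())
servo_line([p[0],p[1],.19],vel=.06)
servo_line([p[0],p[1],.25],vel=.15)
print(F(3),read_clock())
c=wshot("e0")
servo_line([p[0]-.06,p[1]-.09,.26],vel=.25,rotation=q(94))
c=wshot("e1");s=camera("side");t=camera("top")
cv2.imwrite("pics/top2.png",t["color"])
import pickle;pickle.dump(s,open("s2.pkl","wb"));pickle.dump(t,open("t2b.pkl","wb"))
k=lambda im:cv2.resize(im,(400,300),interpolation=cv2.INTER_CUBIC)
uv=wproj(pickle.load(open("e1.pkl","rb")),[.47,.203,.12]).astype(int);print(uv,read_clock())
x0,y0=np.clip(uv-[60,45],0,[440,330])
e0=cv2.imread("pics/e0.png");g=wproj(pickle.load(open("e0.pkl","rb")),[.47,.203,.12]).astype(int);g0=np.clip(g-[60,45],0,[440,330]);print(g0,x0,y0)
cv2.imwrite("pics/end.png",np.vstack([np.hstack([k(e0[g0[1]:g0[1]+90,g0[0]:g0[0]+120]),k(c["color"][y0:y0+90,x0:x0+120])]),np.hstack([k(s["color"][135:210,240:340]),k(t["color"][140:215,150:250])])]))
E
```

```text
[5.  1.  1.4]
[5.3 1.3 0.4]
[4.3 1.3 0.6]
[3.5 1.  0.1]
[2.4 0.3 0.2]
[ 1.2  0.4 -0. ]
[0.47130878 0.20346584 0.13106397] [0.6 0.3 0.5] 0.03526588513157343
[-0.37262734 -0.40875015  0.42394225] 44.225
[367 258] 46.1417
[221 152] 307 213
```

View pics/end.png

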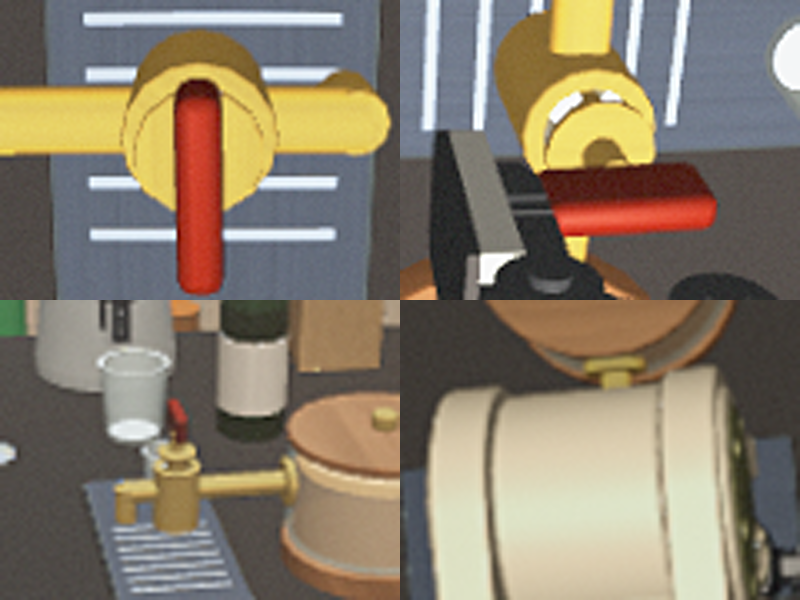

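The views show the key upright in the tap and released, with its handle perpendicular to the pipe and the collar just above the rim. The taster and tumbler stand where they were. Handing in.

```bash
python3 - <<'E'
from h import *
print(F(3),read_clock()); hand_in()
E
```

```text
[-0.01853136 -0.21036406 -0.54802202] 46.1917
the job is handed in; nothing more can be done
```

The key is seated in the tap with the handle square across the spout (tap shut). I let go of it, moved the arm clear and handed in at 46.2 s on the robot's clock.

**What I did:** I took the key from the rack and lowered it into the tap with the handle in line with the spout. I pressed while turning it 90°, then twisted it to and fro about 35°. It sank about 5 mm from where the jaws first gripped. I finished square with a press of about 14–15 N for 2 s. The highest force I read was about 15 N.

**Last checks:**
- **Fully home:** z stopped dead at 130.3 mm. It stayed there through roughly 50° more of to-and-fro twisting at about 14 N and through the final press. After unloading and release it had risen 0.4–0.8 mm, more than the 0.4 mm the mount's spring accounts for. The seat's depth can't be seen, so this rests on the stop and on 5 mm fitting the 5–6 mm expected.
- **Position:** the last pictures show the key upright and free, with the handle perpendicular to the pipe. I judged that by eye, from a tap direction measured to about 1°.
- **Surroundings:** the taster, tumbler, jar and wine bottle look unmoved in those pictures. I did not check the rack, stopper or the things on the right again.

**Disagreements:** a side force of about 5 N built up while unloading. I brought it down to about 1 N before opening the gripper. The top and wrist cameras also disagreed by about 3 mm on the tap's position; I used the wrist camera and corrected by the forces felt while lowering the key.

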